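Make up the supper tray

TASK

Make up the little wooden tray for supper outdoors. Push the glass shaker upright into the gripping cup on the tray until it sits fully home on the cup's bottom (a small twist while pressing eases it past the rubber lugs), and make a straight row along the tray to the left of the cup, a finger's width apart: the slim spice jar next to the cup and the wide black-lidded tin left of the jar, so that the jar stands between cup and tin. Lay the matchbox flat on the middle of the tin's lid, let go of everything, and leave the garlic and the kitchen timer in front of the sink where they are without knocking anything over.

Things in the scene. Friction and masses are not known exactly. Their poses are not given: they have to be found in the camera images.
- tray: low pale wooden serving tray, fixed, 104 mm deep (x) and 252 mm long (y, towards the robot's left, yaw within 0.25 rad); floor 8 mm thick, rim 6 mm thick and 18 mm high, a steel carrying bar over each short end up to 35 mm high. Origin: middle of its underside, on the worktop; z up.
- cup: dark steel cup fixed on the tray's right half, axes parallel to the tray's (y points left). 36 mm high, 58 mm across, 66 at the rim; bore 51 mm, mouth 59. Origin: centre of its underside, on the tray's floor; inner bottom 6 mm above. Four sprung rubber lugs inside, 6 to 35 mm up, 40 mm apart, sloped on top, grip the shaker all the way down: 10 to 20 N presses it home, less while twisting.
- shaker: small grey glass shaker with a pale, domed, pierced cap, standing upright, 44 mm across (the gripper meets 42 to 44 mm up to 74 mm high, also at the neck; the cap above is 34 mm), 90 mm high, about 0.1 kg. Origin: centre of its underside; z up. Home in the cup, its underside is 6 mm above the cup's origin.
- spice_jar: slim glass spice jar with a black lid, standing upright, 43 mm across all the way up, 96 mm high, about 0.11 kg. Origin: centre of its underside; z up.
- tin: wide dark green tin with a flat black lid, standing upright: body 52 mm across up to 70 mm, lid 55 mm across from 70 to 88 mm, 88 mm high in all, about 0.12 kg. Origin: centre of its underside; z up.
- matchbox: closed matchbox lying flat, 36 mm (its x) by 53 mm (its y) by 15 mm high, 20 g. Origin: centre of its underside; z up. Grasp across the 36 mm. Its yaw is within 0.6 rad of the robot's axes.
- garlic: bulb of garlic among the things, about 60 mm across and 58 mm high, loose; a bystander. Origin: centre of its underside.
- timer: round kitchen timer at the front edge before the sink, 65 mm across and 52 mm high, loose; a bystander. Origin: centre of its underside.

How it is judged:
By the outcome, as a careful person would: the job done as asked, in the order asked, and still so for the second after the job is handed in, with the robot touching nothing.
It also fails if it takes over 112 s, if anything falls off the work surface, if the arm or the gripper's body presses on something with over 40 N, if the wrist force passes 120 N, or if a joint passes its speed limit or range.

ROBOT

A 6-joint arm with a two-finger parallel gripper is mounted at the origin on a cart in front of the work surface, level with it; the furniture and walls round the work are solid. World frame = base frame: x ahead of the robot, y to its left, z up, the work surface at z = 0. Lengths are in m, angles in rad, forces in N, time in s.
With the tool pointing down it reaches from about 0.3 to 0.775 m from the base axis. Payload 14.6 kg.
Tool frame: the origin (TCP) lies at the very end of the fingers, on their centre line; the grasp point (between the pads) lies 19 mm behind it; z points along the fingers, y is the line along which they close (so a half turn about z gives the same grasp; the last joint's range is limited). The gripper opens to 94 mm and grips with 3 to 60 N. Pads are 16 mm wide; open, the fingers measure 119 mm over their backs; the gripper's body (75 mm by 177 mm) begins 78 mm behind the grasp point.
Start: joints at [-1.378, 0.3, 1.521, -0, 1.321, -0.067], TCP at [0.141, -0.532, 0.205] pointing down, gripper open.
Joint ranges: [-3.03, 3.03], [-0.79, 2.21], [0.23, 2.52], [-1.04, 4.18], [0, 3.07], [-2.55, 2.55]. Speed limits (rad/s): [2.22, 2.22, 2.57, 3.14, 3.14, 3.14].

INTERFACE

Orientations are given as [roll, pitch, yaw] about the fixed x, y, z axes, in that order (R = Rz(yaw) Ry(pitch) Rx(roll)).
In Python, from station import ctrl, camera, camera_info, finder gives the robot as it stands.
- The arm moves only by the tool carry_out, never from a script. Its argument "motion" is a list of rows, each a list of 2 entries, a list of its own where there are three numbers: the shift along the tool's x, y, z as a fraction of full scale, then the turn about the tool's z as a fraction of full scale. A call has 1 to 12 rows; each row is the pose to reach, as a shift and turn from the pose commanded when the call began, along the tool's axes at that moment, turning the shorter way round; what a row does not reach only later rows make up. Full scale, the value 1, is 200 mm for a shift and 360 degrees for a turn. A row lasts 1/10 s, in which the tool goes at most 50 mm and 8.59 degrees, less where a joint would pass 70% of its speed; a pose out of reach is approached as far as the arm can. A call with a number of a shift or a turn outside -1 to 1 is refused whole. A call with a gripper value outside its range is refused whole. "hand" is the closure, from -1 (fully open) to 1 (shut), set as the call begins (left out, the last holds). The fingers move at their own pace and stop on an object; "force" is the grip in N (left out, the last holds). Time passes only in rows, so rows that repeat a pose let the fingers close. It gives the time, the measured TCP pose, the force, the opening and the grip force at its end, in the units of the state.
- ctrl.get_obs(): the state, without advancing time (a new reading comes with each control period).
- camera(name): name is "scene" or "side" or "wrist"; returns (picture, depth): 480x640x3 uint8, blue, green, red; 480x640 float32, m along the optical axis (not along the pixel's ray), 0 where there is no reading.
- camera_info(name): a dict with "camera_matrix" (3x3 intrinsics, pixels), "origin" and "attitude" of the camera in the world. Camera axes: x right, y down, z forward; pixel columns grow to the right and rows downward; lengths in m; the calibration is good to about 2 mm. A picture is of the moment at which its call begins: read the wrist's pose just before it. camera_info takes no time and is no camera call; for the wrist camera it gives the pose at the moment of the call.
- ctrl.hand_in(): hands the job in; it is judged then, once.
Trained networks look in the newest picture that a camera, given by its name, has taken for a name from the list of things; names that differ only in an ending like _2 or _b are one class to them, and where a whole thing is asked for, a point or a joint stands for the part that bears it (a point fixed in the world has none). Each returns a list of dicts, best first, with "conf" (0 to 1); they miss things now and then, are a little off and sometimes report something else, mostly with a low value. They report only what shows in the picture. A call takes as long as a camera call.
- finder.boxes_of(camera, query): "location" ([column, row] in pixels, amid what is visible of it).
- finder.cut_out(camera, query): "mask" (480x640 bool, what is visible of it) and "location" ([column, row] in pixels, amid what is visible of it).
- finder.pinpoint(camera, query): "location" ([column, row] in pixels: a listed point, or the origin of a listed thing).
The state is a dict: "time_s": time; "qpos": joint angles; "joint_vel": joint speeds; "tau": joint torques, N m; "ee_pos": TCP position; "eef_rot": TCP orientation; "force": force on the tool from outside, world axes, zero at the start; "moment": the same for the moment, N m; "grip_width": finger opening in m; "grip_force": force on a finger pad.
Only numpy, scipy, OpenCV 4.12 (cv2) and the standard library are available. Lean on these libraries where they do the work, as an engineer would, in place of code of your own. Each camera call takes 0.05 s, during which the arm holds its last target. There are 200 camera calls.

## Working session

There is one attempt and no reset: what is moved stays moved. The work goes in short steps, Python scripts to look and compute and a tool call to move; the robot and the scene stay as the last step left them, time stands still between calls to the robot, and variables do not carry over. Pictures are saved under pics/ and viewed, at most 14 in all, crops included, and the job is handed in when it is done.

Besides the shell and the picture viewer there is one more tool, called after "Request:" as name(argument=value, ...) on one line, values as JSON. carry_out: Moves the arm, as the interface text tells. Its arguments: {"type":"object","properties":{"motion":{"type":"array","items":{"type":"array"}},"hand":{"type":"number"},"force":{"type":"number"}},"required":["motion"]}

```bash
ls; mkdir -p pics
cat > h.py <<'E'
import numpy as np, cv2
from scipy.spatial.transform import Rotation as R
from station import ctrl, camera, camera_info, finder
def info(n):
    i=camera_info(n); a=np.array(i["attitude"],float)
    M=a if a.shape==(3,3) else (R.from_euler('xyz',a).as_matrix() if a.size==3 else R.from_quat(a).as_matrix())
    return np.array(i["camera_matrix"]),np.array(i["origin"]),M
def pts(depth,I,mask=None):
    K,o,M=I; v,u=np.nonzero((depth>0) if mask is None else mask&(depth>0))
    z=depth[v,u]; return (np.c_[(u-K[0,2])/K[0,0]*z,(v-K[1,2])/K[1,1]*z,z])@M.T+o
def ray(I,px):
    K,o,M=I; d=M@np.array([(px[0]-K[0,2])/K[0,0],(px[1]-K[1,2])/K[1,1],1]); return o,d
def at_z(I,px,z):
    o,d=ray(I,px); return o+d*(z-o[2])/d[2]
E
python3 - <<'E'
from h import *
print(camera_info("scene"),camera_info("side"),camera_info("wrist"))
print({k:np.round(v,3) for k,v in ctrl.get_obs().items()})
names=["tray","cup","shaker","spice_jar","tin","matchbox","garlic","timer"]
for c in ["scene","side"]:
    p,d=camera(c); cv2.imwrite(f"pics/{c}0.png",p); I=info(c)
    for n in names:
        for r in finder.cut_out(c,n)[:2]:
            if r["conf"]<.3: continue
            P=pts(d,I,r["mask"]); 
            if len(P)<5: print(c,n,r["conf"],"few"); continue
            q=np.percentile(P,[3,50,97],axis=0)
            print(c,n,round(r["conf"],2),np.round(r["location"]),r["mask"].sum(),np.round(q,3).tolist())
E
```

```text
pics
{'camera_matrix': array([[576.40402012,   0.        , 324.60207404],
       [  0.        , 576.40402012, 243.98064453],
       [  0.        ,   0.        ,   1.        ]]), 'origin': array([-0.30700131, -0.7335546 ,  0.71481639]), 'attitude': array([-2.17196608, -0.00886344, -0.95839214])} {'camera_matrix': array([[499.00700518,   0.        , 317.8732138 ],
       [  0.        , 499.00700518, 234.67017939],
       [  0.        ,   0.        ,   1.        ]]), 'origin': array([ 0.06412203, -0.81792885,  0.7032115 ]), 'attitude': array([-2.28422525,  0.0158334 , -0.62533091])} {'camera_matrix': array([[360.78741442,   0.        , 323.34847399],
       [  0.        , 360.78741442, 239.03089546],
       [  0.        ,   0.        ,   1.        ]]), 'origin': array([ 0.22103681, -0.51078636,  0.38491013]), 'attitude': array([ 2.84965105e+00,  2.03864606e-03, -1.31081879e+00])}
{'time_s': np.float64(0.0), 'qpos': array([-1.378,  0.3  ,  1.522,  0.   ,  1.321, -0.067]), 'joint_vel': array([-0.001,  0.002,  0.   , -0.002,  0.001,  0.   ]), 'tau': array([ 2.0000e-03, -5.3180e+01, -3.5273
[... 1277 characters left out ...]
0.328, 0.008], [0.427, -0.32, 0.053], [0.446, -0.302, 0.089]]
side spice_jar 0.68 [274. 224.] 556 [[0.416, -0.137, 0.007], [0.432, -0.131, 0.061], [0.455, -0.104, 0.097]]
side tin 0.86 [287. 250.] 1257 [[0.402, -0.229, 0.005], [0.419, -0.218, 0.067], [0.447, -0.182, 0.089]]
side matchbox 0.97 [308. 222.] 394 [[0.514, -0.144, 0.002], [0.531, -0.121, 0.015], [0.554, -0.093, 0.018]]
side matchbox 0.72 [274. 225.] 573 [[0.416, -0.137, 0.004], [0.432, -0.131, 0.06], [0.454, -0.105, 0.097]]
side garlic 0.59 [351. 325.] 725 [[0.401, -0.426, 0.02], [0.419, -0.409, 0.037], [0.445, -0.382, 0.052]]
side timer 0.81 [402. 370.] 1503 [[0.401, -0.549, 0.005], [0.422, -0.527, 0.037], [0.455, -0.494, 0.052]]
```

Run:
```python
import cv2, numpy as np
a=cv2.imread("pics/scene0.png")[150:400,100:560]; b=cv2.imread("pics/side0.png")[120:420,150:450]
a=cv2.resize(a,(800,435)); cv2.imwrite("pics/a.png",a); cv2.imwrite("pics/b.png",cv2.resize(b,(600,600),interpolation=2))
```

```text
(no output)
```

View pics/a.png

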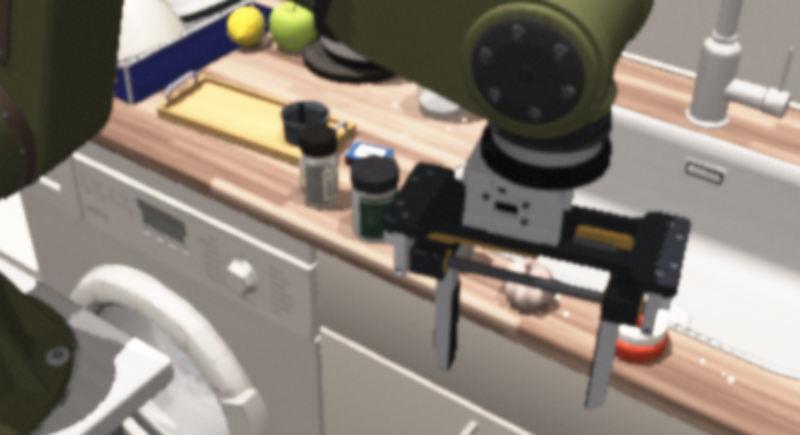

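View pics/b.png

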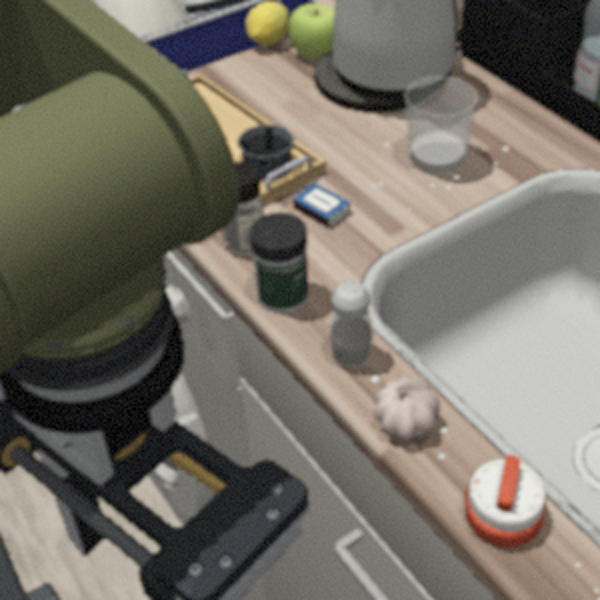

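The scene view shows the tray back left with the cup on it. Along the front edge are the jar (~285,245), the tin (~311,262), then garlic and timer. The side view also shows the shaker (~324,285) and the matchbox (~308,222) beside the tray. The finders agree with what I see, so I'll move to a wrist overview.

Request:
carry_out(motion=[[[1,-0.63,-0.25],-0.2086],[[1,-0.63,-0.25],-0.2086],[[1,-0.63,-0.25],-0.2086],[[1,-0.63,-0.25],-0.2086],[[1,-0.63,-0.25],-0.2086],[[1,-0.63,-0.25],-0.2086],[[1,-0.63,-0.25],-0.2086],[[1,-0.63,-0.25],-0.2086],[[1,-0.63,-0.25],-0.2086],[[1,-0.63,-0.25],-0.2086],[[1,-0.63,-0.25],-0.2086]], hand=-1, force=30)

```text
time_s: 2.0
ee_pos: [0.3022, -0.3584, 0.2555]
eef_rot: [3.142, 0.0, 1.567]
force: [0.4, 0.1, 0.0]
grip_width: 0.0939
grip_force: 0.0
```

Request:
carry_out(motion=[[[0.5,0.6,-0.2],0],[[0.5,0.6,-0.2],0],[[0.5,0.6,-0.2],0],[[0.5,0.6,-0.2],0],[[0.5,0.6,-0.2],0],[[0.5,0.6,-0.2],0]])

```text
time_s: 2.6
ee_pos: [0.4216, -0.2589, 0.295]
eef_rot: [-3.141, -0.0, 1.569]
force: [-0.6, 0.2, -0.1]
grip_width: 0.094
grip_force: 0.0
```

```bash
cat > look.py <<'E'
from h import *
import sys
def circ(P,zlo,zhi):
    Q=P[(P[:,2]>zlo)&(P[:,2]<zhi)][:,:2]
    if len(Q)<10: return None
    (c,r)=cv2.minEnclosingCircle(Q.astype(np.float32)); A=np.c_[2*Q,np.ones(len(Q))]
    return np.round(c,4).tolist(),round(r,4)
def look(tag,names,c="wrist",save=True):
    I=info(c); p,d=camera(c)
    if save: cv2.imwrite(f"pics/{tag}.png",p)
    np.savez(f"{tag}.npz",p=p,d=d,K=I[0],o=I[1],M=I[2])
    for n in names:
        for r in finder.cut_out(c,n)[:1]:
            m=cv2.erode(r["mask"].astype(np.uint8),np.ones((3,3)))>0
            P=pts(d,I,m)
            if r["conf"]<.3 or len(P)<10: continue
            q=np.percentile(P,[2,50,98],axis=0); top=P[P[:,2]>q[2,2]-.012]; t=np.percentile(top,[1,99],axis=0)
            print(n,round(r["conf"],2),np.round(r["location"]).tolist(),"z",np.round(q[:,2],3).tolist(),"topmid",np.round(t.mean(0),4).tolist(),"topsize",np.round(t[1]-t[0],3).tolist())
        for r in finder.pinpoint(c,n)[:1]: print("   pin",round(r["conf"],2),np.round(r["location"],1).tolist(),np.round(at_z(I,r["location"],0),4).tolist())
    return I,p,d
E
python3 -c "
from look import *
print(ctrl.get_obs()['ee_pos'])
look('w1',['shaker','spice_jar','tin','matchbox','garlic','cup','tray'])"
```

```text
[ 0.42156296 -0.25892919  0.29495552]
shaker 0.62 [334.0, 244.0] z [0.027, 0.081, 0.091] topmid [0.434, -0.3061, 0.0853] topsize [0.03, 0.028, 0.012]
   pin 0.6 [336.3, 234.7] [0.4372, -0.3117, 0.0]
spice_jar 0.9 [341.0, 69.0] z [0.056, 0.097, 0.099] topmid [0.4368, -0.117, 0.0944] topsize [0.037, 0.039, 0.009]
   pin 0.95 [339.5, 78.6] [0.4394, -0.1148, 0.0]
tin 0.67 [333.0, 158.0] z [0.086, 0.088, 0.09] topmid [0.4272, -0.2031, 0.0882] topsize [0.049, 0.049, 0.004]
   pin 0.93 [329.7, 152.9] [0.4278, -0.2025, 0.0]
matchbox 0.69 [418.0, 78.0] z [0.01, 0.017, 0.018] topmid [0.5333, -0.1185, 0.0139] topsize [0.04, 0.051, 0.01]
   pin 0.73 [417.5, 81.7] [0.5342, -0.1184, 0.0]
garlic 0.86 [328.0, 303.0] z [0.026, 0.039, 0.055] topmid [0.4256, -0.4014, 0.0508] topsize [0.026, 0.026, 0.015]
cup 0.75 [419.0, 4.0] z [0.014, 0.029, 0.046] topmid [0.5251, -0.0489, 0.0407] topsize [0.038, 0.01, 0.012]
tray 0.81 [409.0, 20.0] z [0.007, 0.011, 0.036] topmid [0.5272, -0.066, 0.0314] topsize [0.063, 0.01, 0.012]
```

View pics/w1.png

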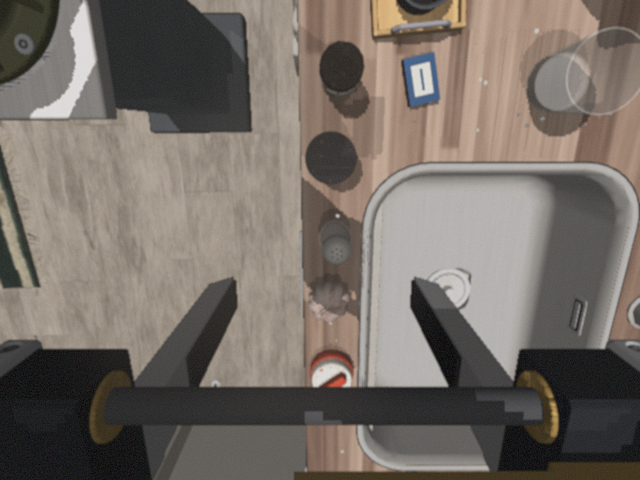

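The wrist picture shows the jar (341,69), tin (333,158), shaker (334,244), garlic, timer, matchbox (418,78) and the tray's right end at the top. I'll move above the shaker and check it between the fingers.

Request:
carry_out(motion=[[[-0.26,0.07,0.1],0],[[-0.26,0.07,0.775],0],[[-0.26,0.07,0.775],0],[[-0.26,0.07,0.775],0],[[-0.26,0.07,0.775],0],[[-0.26,0.07,0.775],0],[[-0.26,0.07,0.775],0]])

```text
time_s: 4.05
ee_pos: [0.4371, -0.311, 0.143]
eef_rot: [3.139, 0.002, 1.571]
force: [0.5, 0.3, 0.5]
grip_width: 0.0942
grip_force: 0.0
```

```bash
python3 -c "
from look import *
print(ctrl.get_obs()['ee_pos'])
I,p,d=look('w2',['shaker'])
P=pts(d,I); P=P[(abs(P[:,0]-.436)<.035)&(abs(P[:,1]+.311)<.04)]
for z in [.01,.02,.03,.04,.05,.06,.07,.08,.085]:
  Q=P[abs(P[:,2]-z)<.004]
  if len(Q)>5: print(z,len(Q),np.round(np.percentile(Q,[2,98],axis=0)[:,:2],4).tolist())
"
```

```text
[ 0.43714321 -0.31101421  0.14301065]
shaker 0.56 [321.0, 240.0] z [0.03, 0.083, 0.091] topmid [0.4347, -0.3064, 0.0852] topsize [0.031, 0.028, 0.012]
   pin 0.7 [322.0, 226.0] [0.4345, -0.3122, 0.0]
0.01 23 [[0.4226, -0.2927], [0.4449, -0.2887]]
0.02 31 [[0.4197, -0.294], [0.4485, -0.2878]]
0.03 97 [[0.4146, -0.3025], [0.4545, -0.2868]]
0.04 223 [[0.4141, -0.3097], [0.4549, -0.2876]]
0.05 232 [[0.4155, -0.3096], [0.4536, -0.2894]]
0.06 202 [[0.418, -0.3054], [0.4514, -0.2909]]
0.07 74 [[0.4211, -0.3002], [0.4489, -0.2915]]
0.08 479 [[0.4184, -0.3235], [0.4509, -0.2916]]
0.085 1017 [[0.4199, -0.3216], [0.4493, -0.2932]]
```

View pics/w2.png

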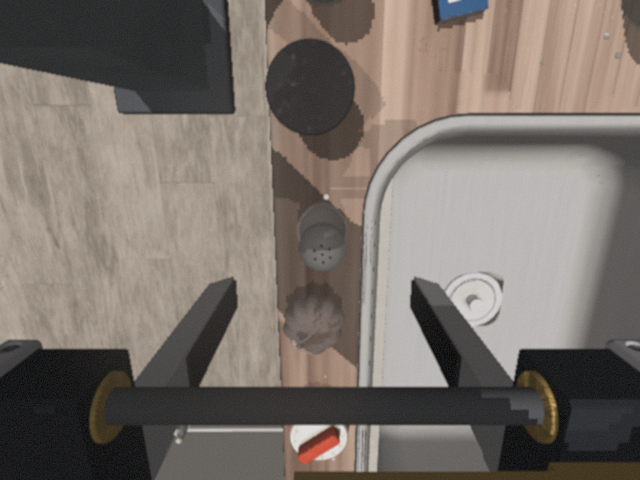

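The shaker is at about (322,240), roughly centred between the fingers, at (0.4345, -0.308). I'll descend and grip it.

Request:
carry_out(motion=[[[0.015,-0.0125,0.1],0],[[0.015,-0.0125,0.3],0],[[0.015,-0.0125,0.525],0],[[0.015,-0.0125,0.525],0],[[0.015,-0.0125,0.525],0],[[0.015,-0.0125,0.525],0]])

```text
time_s: 4.8
ee_pos: [0.4349, -0.3083, 0.0381]
eef_rot: [3.139, 0.002, 1.571]
force: [-0.5, -0.1, 0.0]
grip_width: 0.0942
grip_force: 0.0
```

Request:
carry_out(motion=[[[0,0,0],0],[[0,0,0],0],[[0,0,0],0],[[0,0,0],0],[[0,0,0],0],[[0,0,0],0],[[0,0,0],0],[[0,0,0],0]], hand=1, force=40)

```text
time_s: 5.6
ee_pos: [0.4338, -0.3075, 0.0358]
eef_rot: [3.141, 0.0, 1.57]
force: [-0.5, 0.5, 4.1]
grip_width: 0.0388
grip_force: 76.9
```

Request:
carry_out(motion=[[[0,0,0],0],[[0,0,0],0],[[0,0,0],0]])

```text
time_s: 5.9
ee_pos: [0.4338, -0.3075, 0.0358]
eef_rot: [3.141, 0.0, 1.571]
force: [-1.2, 0.5, 5.3]
grip_width: 0.0382
grip_force: 78.0
```

```bash
python3 -c "
from look import *
o=ctrl.get_obs();print({k:np.round(v,3) for k,v in o.items() if k in('ee_pos','force','moment','grip_width','grip_force')})
I,p,d=look('w3',[])
cv2.imwrite('pics/w3.png',p[150:350,200:450])
p,d=camera('side');cv2.imwrite('pics/s3.png',cv2.resize(p[220:350,260:400],(560,520)))
"
```

```text
{'ee_pos': array([ 0.434, -0.308,  0.036]), 'force': array([-1.155,  0.506,  5.303]), 'moment': array([ 0.102,  0.192, -0.007]), 'grip_force': np.float64(77.997), 'grip_width': np.float64(0.038)}
```

View pics/s3.png

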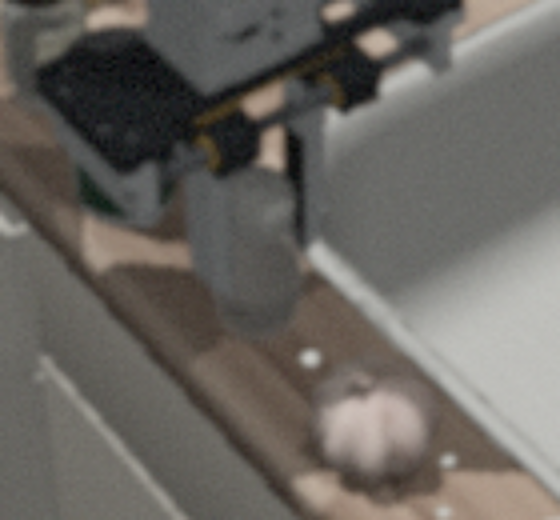

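The shaker is still upright between the fingers at about (240,260) in the crop. I'll lift it and look at the tray.

Request:
carry_out(motion=[[[0,0,-0.1],0],[[0,0,-0.3],0],[[0,0,-0.5],0],[[0.1,0,-0.7],0],[[0.3,0.1,-0.92],0],[[0.79,0.13,-0.92],0],[[0.79,0.13,-0.92],0],[[0.79,0.13,-0.92],0],[[0.79,0.13,-0.92],0],[[0.79,0.13,-0.92],0]], force=35)

```text
time_s: 7.0
ee_pos: [0.4597, -0.1501, 0.2192]
eef_rot: [-3.141, 0.0, 1.57]
force: [-0.9, 0.0, -0.5]
grip_width: 0.0383
grip_force: 65.2
```

```bash
python3 -c "
from look import *
o=ctrl.get_obs();print({k:np.round(v,3) for k,v in o.items() if k in('ee_pos','force','moment','grip_width','grip_force')})
I,p,d=look('w4',['cup','tray','matchbox'])
"
```

```text
{'ee_pos': array([ 0.46 , -0.15 ,  0.219]), 'force': array([-0.893,  0.036, -0.499]), 'moment': array([-0.085, -0.123, -0.028]), 'grip_force': np.float64(65.152), 'grip_width': np.float64(0.038)}
cup 0.9 [394.0, 78.0] z [0.014, 0.021, 0.046] topmid [0.5267, -0.0214, 0.0403] topsize [0.061, 0.061, 0.012]
   pin 0.91 [388.8, 84.3] [0.5248, -0.0211, 0.0]
tray 0.73 [377.0, 48.0] z [0.007, 0.009, 0.035] topmid [0.5269, -0.0651, 0.0323] topsize [0.063, 0.009, 0.01]
   pin 0.27 [320.6, 271.4] [0.4545, -0.2266, -0.0]
matchbox 0.73 [395.0, 180.0] z [0.015, 0.017, 0.018] topmid [0.5344, -0.1177, 0.0162] topsize [0.04, 0.054, 0.004]
   pin 0.58 [393.8, 178.6] [0.5353, -0.1171, 0.0]
```

View pics/w4.png

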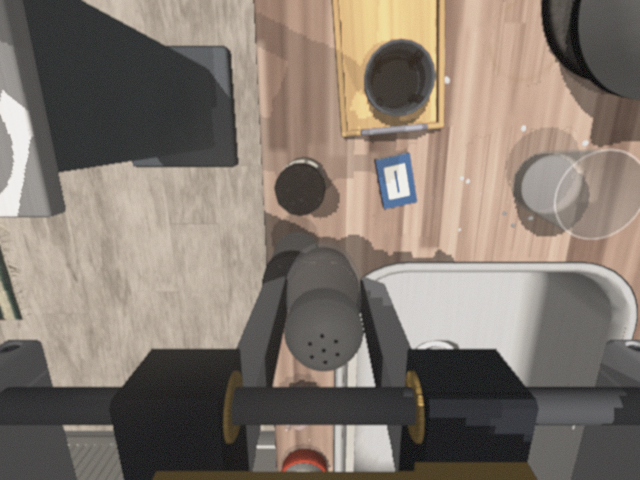

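The cup's mouth is at (400,75) with the tray's right end around (390,130). The matchbox is at (395,180), and the shaker hangs straight. I'll centre the camera over the cup for a finer fit.

Request:
carry_out(motion=[[[0.25,0.33,0],0],[[0.25,0.33,0],0],[[0.25,0.33,0],0],[[0.25,0.33,0],0],[[0.25,0.33,0],0]])

```text
time_s: 7.85
ee_pos: [0.5253, -0.1, 0.2194]
eef_rot: [-3.141, 0.0, 1.57]
force: [-0.1, -0.6, -1.1]
grip_width: 0.0388
grip_force: 54.7
```

```bash
python3 -c "
from look import *
print(ctrl.get_obs()['ee_pos'])
I,p,d=look('w5',['cup'])
P=pts(d,I)
N=P[(np.hypot(P[:,0]-.526,P[:,1]+.02)<.04)]
Q=N[(N[:,2]>.040)&(N[:,2]<.05)]
print(len(Q),np.round(np.percentile(Q,[1,50,99],axis=0),4).tolist())
# circle LSQ on rim
from scipy.optimize import least_squares
f=lambda q:np.hypot(Q[:,0]-q[0],Q[:,1]-q[1])-q[2]
s=least_squares(f,[.526,-.02,.031],loss='soft_l1',f_scale=.002);print('rim',s.x, np.median(abs(s.fun)))
B=P[(np.hypot(P[:,0]-s.x[0],P[:,1]-s.x[1])<.018)];print('bottom z',np.median(B[:,2]))
# tray: points with z .015-.022 (rim) and floor
T=P[(P[:,2]>.014)&(P[:,2]<.022)&(abs(P[:,0]-.52)<.09)&(P[:,1]>-.085)&(np.hypot(P[:,0]-s.x[0],P[:,1]-s.x[1])>.036)]
hx,e=np.histogram(T[:,0],np.arange(.43,.61,.006));print(dict(zip(np.round(e[:-1],3).tolist(),hx.tolist())))
print('T y',T[:,1].min(),T[:,1].max())
for lo,hi in((-.05,-.02),(0,.03),(.03,.06),(.06,.1),(.1,.15)):
  t=T[(T[:,1]>lo)&(T[:,1]<hi)]
  for side in(-1,1):
    u=t[(t[:,0]-.52)*side>.03]
    if len(u)>5: print(lo,side,len(u),u[:,1].mean().round(4),np.percentile(u[:,0],[5,50,95]).round(4))
"
```

```text
[ 0.52528805 -0.10000362  0.21938649]
cup 0.75 [326.0, 132.0] z [0.014, 0.017, 0.046] topmid [0.5267, -0.0212, 0.0402] topsize [0.06, 0.06, 0.012]
1298 [[0.4956, -0.0529, 0.0401], [0.5261, -0.0195, 0.0442], [0.5581, 0.0097, 0.0464]]
rim [ 0.52668242 -0.02143253  0.02946318] 0.001414499757429185
bottom z 0.015267064071320974
{0.43: 0, 0.436: 0, 0.442: 0, 0.448: 0, 0.454: 0, 0.46: 138, 0.466: 506, 0.472: 436, 0.478: 130, 0.484: 35, 0.49: 30, 0.496: 8, 0.502: 12, 0.508: 12, 0.514: 14, 0.52: 10, 0.526: 15, 0.532: 12, 0.538: 12, 0.544: 12, 0.55: 13, 0.556: 71, 0.562: 491, 0.568: 488, 0.574: 182, 0.58: 0, 0.586: 0, 0.592: 0, 0.598: 0}
T y -0.07260091632258622 0.09995562516669836
-0.05 -1 186 -0.035 [0.4732 0.4764 0.4795]
-0.05 1 187 -0.0349 [0.5711 0.5739 0.577 ]
0 -1 208 0.0151 [0.4689 0.472  0.4752]
0 1 209 0.0152 [0.5666 0.5696 0.5728]
0.03 -1 227 0.0451 [0.4661 0.4695 0.4726]
0.03 1 226 0.0452 [0.5642 0.567  0.5706]
0.06 -1 320 0.0797 [0.4631 0.4665 0.4698]
0.06 1 321 0.08 [0.5607 0.564  0.5675]
```

View pics/w5.png

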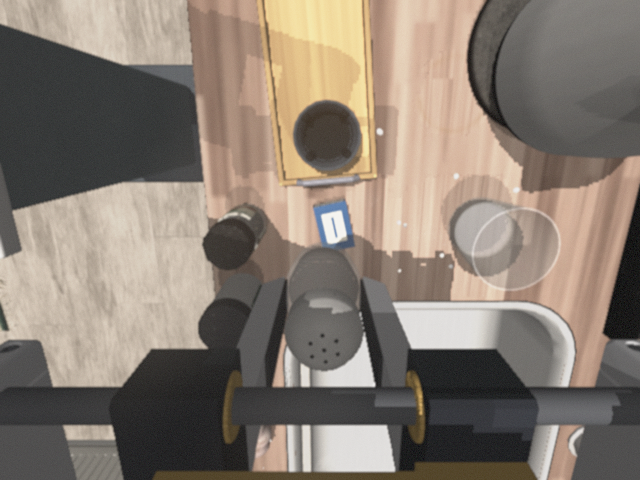

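The cup mouth is at (328,132) and the tray tilts slightly: edge fits give yaw ≈ +0.086 and the cup at (0.5266, -0.021). I'll check how the shaker sits in the grip.

```bash
python3 -c "
from look import *
t=ctrl.get_obs()['ee_pos']
a=np.load('w5.npz');P=pts(a['d'],(a['K'],a['o'],a['M']))-t
P=P[(abs(P[:,0])<.03)&(abs(P[:,1])<.035)&(P[:,2]>-.045)&(P[:,2]<.065)]
for z in np.arange(-.035,.06,.01):
  Q=P[abs(P[:,2]-z)<.005]
  if len(Q)>5: print(round(z,3),len(Q),np.percentile(Q,[2,98],axis=0)[:,:2].round(4).tolist())
"
```

```text
-0.035 23 [[-0.0166, 0.0109], [0.0128, 0.0179]]
-0.025 154 [[-0.0179, 0.0103], [0.0129, 0.0192]]
-0.015 179 [[-0.0177, 0.0117], [0.0138, 0.0203]]
-0.005 471 [[-0.021, 0.0072], [0.0175, 0.0208]]
0.005 992 [[-0.0272, 0.004], [0.0246, 0.0198]]
0.015 1315 [[-0.0283, -0.0055], [0.0281, 0.0181]]
0.025 1361 [[-0.0286, -0.0059], [0.0282, 0.0165]]
0.035 1234 [[-0.0289, -0.0071], [0.0284, 0.0164]]
0.045 2816 [[-0.028, -0.0075], [0.0279, 0.0161]]
0.055 3712 [[-0.0279, -0.0103], [0.0275, 0.0112]]
```

Request:
carry_out(motion=[[[0.2,0.01,0],0],[[0.395,0.01,0.1],0],[[0.395,0.01,0.3],0],[[0.395,0.01,0.45],0],[[0.395,0.01,0.6],0],[[0.395,0.01,0.6],0],[[0.395,0.01,0.6],0],[[0.395,0.01,0.6],0]])

```text
time_s: 8.8
ee_pos: [0.5287, -0.0208, 0.1014]
eef_rot: [3.139, 0.0, 1.57]
force: [0.7, -0.1, -1.0]
grip_width: 0.0384
grip_force: 54.7
```

```bash
python3 -c "
from look import *
o=ctrl.get_obs();print({k:np.round(v,4) for k,v in o.items() if k in('ee_pos','force','moment','grip_width','grip_force')})
p,d=camera('scene');q,d=camera('side')
a=cv2.resize(p[140:260,200:350],(750,600))
b=cv2.resize(q[110:230,210:330],(600,600))
cv2.imwrite('pics/c6.png',cv2.resize(np.hstack([a,b]),(800,356)))
"
```

```text
{'ee_pos': array([ 0.5287, -0.0208,  0.1014]), 'force': array([ 0.691 , -0.119 , -0.9966]), 'moment': array([-0.0364, -0.058 ,  0.0008]), 'grip_force': np.float64(54.6534), 'grip_width': np.float64(0.0384)}
```

View pics/c6.png

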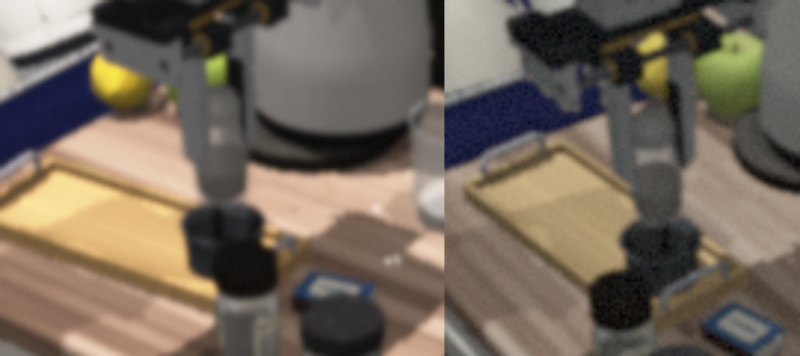

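Both views show the shaker upright over the cup, clear of the rim. I'll lower it into the mouth.

Request:
carry_out(motion=[[[0,-0.006,0.06],0],[[0,-0.006,0.1],0],[[0,-0.006,0.13],0.01],[[0,-0.006,0.15],0.02],[[0,-0.006,0.16],0.01],[[0,-0.006,0.17],-0.01]], force=45)

```text
time_s: 9.5
ee_pos: [0.5278, -0.0204, 0.0656]
eef_rot: [3.139, 0.0, 1.636]
force: [3.4, 1.4, 7.2]
grip_width: 0.0383
grip_force: 64.3
```

Request:
carry_out(motion=[[[0,0,0.015],0.015],[[0,0,0.03],0.03],[[0,0,0.045],0.015],[[0,0,0.055],0],[[0,0,0.065],0.015],[[0,0,0.072],0.03],[[0,0,0.078],0.01],[[0,0,0.084],-0.01]])

```text
time_s: 10.3
ee_pos: [0.5281, -0.0205, 0.0499]
eef_rot: [3.138, 0.001, 1.7]
force: [-1.5, 0.5, 25.4]
grip_width: 0.0383
grip_force: 69.2
```

Request:
carry_out(motion=[[[0,0,0.005],0.02],[[0,0,0.01],0.04],[[0,0,0.01],0.03],[[0,0,0.01],0.02]])

```text
time_s: 10.7
ee_pos: [0.5292, -0.0207, 0.0498]
eef_rot: [3.135, 0.001, 1.572]
force: [-2.3, 0.6, 33.5]
grip_width: 0.0381
grip_force: 71.3
```

```bash
python3 -c "
from look import *
t=ctrl.get_obs();print(t['ee_pos'],t['force'],t['eef_rot'])
a,I=None,info('wrist');p,d=camera('wrist');P=pts(d,I)
P=P[(abs(P[:,0]-.527)<.05)&(abs(P[:,1]+.021)<.05)]
C=P[(np.hypot(P[:,0]-.527,P[:,1]+.021)<.012)]
print('cap top',np.percentile(C[:,2],[50,95,99]), 'mid', )
T=P[P[:,2]>.096]; T=T[np.hypot(T[:,0]-.527,T[:,1]+.021)<.018];print(len(T),np.percentile(T,[2,98],axis=0).mean(0))
"
```

```text
[ 0.52919891 -0.0206917   0.04982421] [-2.29193809  0.60692979 33.47255507] [3.13455311e+00 5.46609814e-04 1.57195860e+00]
cap top [0.10312977 0.10460417 0.10501808] mid
3854 [ 0.52739827 -0.01754726  0.13512365]
```

The force climbed with no travel and the cap top reads 0.104, so the shaker is home. I'll release and rise.

Request:
carry_out(motion=[[[0,0,-0.014],0],[[0,0,-0.014],0]])

```text
time_s: 10.95
ee_pos: [0.5276, -0.0205, 0.0501]
eef_rot: [3.139, 0.0, 1.57]
force: [2.5, 0.7, 9.3]
grip_width: 0.0383
grip_force: 65.0
```

Request:
carry_out(motion=[[[0,0,0],0],[[0,0,0],0],[[0,0,0],0],[[0,0,0],0],[[0,0,0],0],[[0,0,0],0]], hand=-1, force=30)

```text
time_s: 11.55
ee_pos: [0.5265, -0.0205, 0.0493]
eef_rot: [-3.141, -0.0, 1.57]
force: [-0.2, -0.3, -0.1]
grip_width: 0.0834
grip_force: 0.0
```

Request:
carry_out(motion=[[[0,0,-0.1],0],[[0,0,-0.3],0],[[0,0,-0.5],0],[[0,0,-0.7],0],[[-0.2,-0.2,-0.7],0],[[-0.4,-0.45,-0.7],0],[[-0.55,-0.46,-0.7],0],[[-0.55,-0.46,-0.7],0],[[-0.55,-0.46,-0.7],0],[[-0.55,-0.46,-0.7],0]])

```text
time_s: 12.55
ee_pos: [0.4349, -0.1298, 0.1894]
eef_rot: [-3.142, -0.0, 1.571]
force: [-0.3, -0.3, -0.9]
grip_width: 0.094
grip_force: 0.0
```

```bash
cat > cyl.py <<'E'
from look import *
def cyl(tag,c,r=.035):
    t=ctrl.get_obs();print(t['ee_pos'].round(4),t['eef_rot'].round(4),t['grip_width'])
    I=info('wrist');p,d=camera('wrist');cv2.imwrite(f'pics/{tag}.png',p);P=pts(d,I)
    P=P[np.hypot(P[:,0]-c[0],P[:,1]-c[1])<r]
    for z in np.arange(.02,.106,.01):
        Q=P[abs(P[:,2]-z)<.005]
        if len(Q)>5: q=np.percentile(Q,[2,98],axis=0)[:,:2];print(round(z,3),len(Q),q.round(4).tolist(),q.mean(0).round(4))
    return P,p
E
python3 -c "
from cyl import *
cyl('w7',(.437,-.117))
I=info('wrist');print([(r['conf'],at_z(I,r['location'],0)) for r in finder.pinpoint('wrist','spice_jar')[:1]])
p,d=camera('side');I=info('side')
for r in finder.cut_out('side','shaker')[:1]: print('shaker',r['conf'],np.percentile(pts(d,I,r['mask']),[2,50,98],axis=0).round(3).tolist())
"
```

```text
[ 0.4349 -0.1298  0.1894] [-3.1415e+00 -2.0000e-04  1.5710e+00] 0.09402550957926997
0.02 48 [[0.4172, -0.1053], [0.4551, -0.0926]] [ 0.4361 -0.0989]
0.03 57 [[0.4177, -0.1048], [0.4556, -0.0926]] [ 0.4366 -0.0987]
0.04 64 [[0.4175, -0.1054], [0.456, -0.0927]] [ 0.4368 -0.0991]
0.05 65 [[0.4187, -0.1052], [0.456, -0.0926]] [ 0.4373 -0.0989]
0.06 159 [[0.4162, -0.1091], [0.4552, -0.0931]] [ 0.4357 -0.1011]
0.07 42 [[0.4209, -0.1048], [0.456, -0.0942]] [ 0.4384 -0.0995]
0.08 114 [[0.4177, -0.1076], [0.4577, -0.0935]] [ 0.4377 -0.1005]
0.09 171 [[0.4162, -0.1253], [0.4591, -0.094]] [ 0.4377 -0.1096]
0.1 2228 [[0.4188, -0.1344], [0.4562, -0.0962]] [ 0.4375 -0.1153]
[(0.92, array([ 0.4388093 , -0.11536218,  0.        ]))]
shaker 0.84 [[0.506, -0.041, 0.001], [0.52, -0.033, 0.071], [0.606, 0.077, 0.104]]
```

Request:
carry_out(motion=[[[0.074,0.013,0],0],[[0.074,0.013,0.15],0],[[0.074,0.013,0.35],0],[[0.074,0.013,0.55],0],[[0.074,0.013,0.737],0],[[0.074,0.013,0.737],0],[[0.074,0.013,0.737],0]])

```text
time_s: 13.45
ee_pos: [0.4375, -0.1154, 0.0428]
eef_rot: [-3.141, -0.0, 1.571]
force: [0.3, -0.4, 0.6]
grip_width: 0.094
grip_force: 0.0
```

Request:
carry_out(motion=[[[0,0,0],0],[[0,0,0],0],[[0,0,0],0],[[0,0,0],0],[[0,0,0],0],[[0,0,0],0],[[0,0,0],0],[[0,0,0],0],[[0,0,0],0]], hand=1, force=20)

```text
time_s: 14.35
ee_pos: [0.4373, -0.1157, 0.0421]
eef_rot: [3.141, 0.0, 1.57]
force: [-0.3, -0.6, 1.1]
grip_width: 0.0434
grip_force: 20.0
```

Request:
carry_out(motion=[[[0,0,-0.1],0],[[0,0,-0.3],0],[[0,0,-0.5],0],[[0,0,-0.7],0],[[0.2,0.1,-0.7],0],[[0.4,0.25,-0.7],0],[[0.6,0.4,-0.7],-0.0137],[[0.81,0.417,-0.7],-0.0137],[[0.81,0.417,-0.7],-0.0137],[[0.81,0.417,-0.7],-0.0137],[[0.81,0.417,-0.7],-0.0137]])

```text
time_s: 15.45
ee_pos: [0.5204, 0.0456, 0.1819]
eef_rot: [-3.141, 0.0, 1.656]
force: [-0.2, -0.7, -1.3]
grip_width: 0.0432
grip_force: 20.0
```

```bash
python3 -c "
from look import *
t=ctrl.get_obs();print(t['ee_pos'].round(4),t['eef_rot'].round(4),t['grip_width'])
I=info('wrist');p,d=camera('wrist');cv2.imwrite('pics/w8.png',p);P=pts(d,I)
Q=P-t['ee_pos'];Q=Q[(abs(Q[:,0])<.03)&(abs(Q[:,1])<.04)&(Q[:,2]<.05)&(Q[:,2]>-.06)]
for z in np.arange(-.04,.0,.01):
  q=Q[abs(Q[:,2]-z)<.005]
  if len(q)>5: print(z,len(q),np.percentile(q,[2,98],axis=0)[:,:2].round(4).tolist())
T=P[(P[:,2]>.014)&(P[:,2]<.022)&(abs(P[:,0]-.515)<.09)]
for lo in np.arange(.05,.2,.02):
  t=T[(T[:,1]>lo)&(T[:,1]<lo+.02)]
  print(round(lo,2),[ (u[:,1].mean().round(4),np.median(u[:,0]).round(4)) for s in(-1,1) if len(u:=t[(t[:,0]-.515)*s>.03])>5])
E=P[(abs(P[:,0]-.51)<.02)&(P[:,1]>.12)];F=E[(E[:,2]>.005)&(E[:,2]<.011)];print('floor y max',np.percentile(F[:,1],99),np.median(F[:,2]))
"
```

```text
[0.5204 0.0456 0.1819] [-3.1411e+00  1.0000e-04  1.6559e+00] 0.04322850536331147
-0.04 77 [[-0.0178, 0.0139], [0.0126, 0.0219]]
-0.03 154 [[-0.0216, 0.0091], [0.0165, 0.0231]]
-0.019999999999999997 309 [[-0.022, 0.0086], [0.0166, 0.0233]]
-0.009999999999999995 366 [[-0.0223, 0.0089], [0.0164, 0.0232]]
0.05 [(np.float64(0.0599), np.float64(0.4684)), (np.float64(0.0598), np.float64(0.5658))]
0.07 [(np.float64(0.0799), np.float64(0.4666)), (np.float64(0.08), np.float64(0.564))]
0.09 [(np.float64(0.1), np.float64(0.4649)), (np.float64(0.1003), np.float64(0.5622))]
0.11 [(np.float64(0.1199), np.float64(0.4632)), (np.float64(0.1203), np.float64(0.5604))]
0.13 [(np.float64(0.14), np.float64(0.4614)), (np.float64(0.1403), np.float64(0.559))]
0.15 [(np.float64(0.1601), np.float64(0.4597)), (np.float64(0.1602), np.float64(0.5571))]
0.17 [(np.float64(0.1748), np.float64(0.4653)), (np.float64(0.1794), np.float64(0.5542))]
0.19 []
floor y max 0.17820343025084417 0.008928395275555445
```

View pics/w8.png

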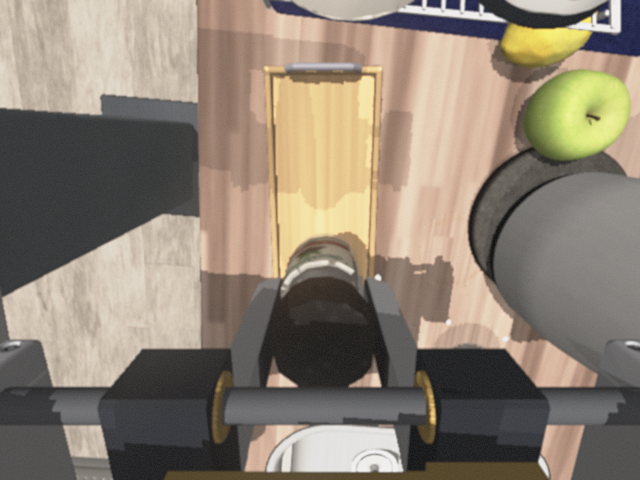

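The tray ahead is clear, from the jar at (325,330) to the left bar at (322,68). The kettle at the right is close to the gripper's body, so I'll check that clearance before lowering.

```bash
python3 -c "
from look import *
for n in['wrist','side']:
  I=info(n);p,d=camera(n);P=pts(d,I)
  for z in np.arange(.02,.34,.04):
    Q=P[(abs(P[:,2]-z)<.02)&(P[:,0]>.575)&(P[:,0]<.8)&(P[:,1]>-.12)&(P[:,1]<.17)]
    if len(Q)>20: print(n,round(z,2),len(Q),np.percentile(Q[:,0],[.5,2,10]).round(3),np.percentile(Q[:,1],[1,99]).round(3))
"
```

```text
wrist 0.02 32848 [0.576 0.579 0.595] [-0.104  0.168]
wrist 0.06 9024 [0.681 0.681 0.683] [-0.01   0.169]
wrist 0.1 6814 [0.681 0.682 0.683] [-0.019  0.112]
wrist 0.14 8230 [0.686 0.686 0.688] [-0.015  0.098]
wrist 0.18 2786 [0.691 0.692 0.692] [0.008 0.072]
wrist 0.3 7114 [0.575 0.576 0.579] [0.041 0.085]
side 0.02 2925 [0.576 0.58  0.598] [-0.118  0.167]
side 0.06 1510 [0.66  0.662 0.684] [-0.117  0.167]
side 0.1 1095 [0.66  0.676 0.684] [-0.115  0.073]
side 0.14 978 [0.686 0.687 0.69 ] [-0.033  0.072]
side 0.18 975 [0.692 0.693 0.696] [-0.027  0.096]
side 0.22 1178 [0.698 0.7   0.702] [-0.022  0.09 ]
side 0.26 336 [0.598 0.721 0.732] [0.003 0.096]
side 0.3 295 [0.576 0.576 0.58 ] [0.016 0.083]
```

Nothing solid stands closer than x≈0.66, while the body ends at about 0.61, so it's clear. I'll lower the jar.

Request:
carry_out(motion=[[[0,0.001,0.2],0],[[0,0.001,0.4],0],[[0,0.001,0.55],0],[[0,0.001,0.62],0],[[0,0.001,0.64],0],[[0,0.001,0.652],0],[[0,0.001,0.658],0],[[0,0.001,0.658],0]])

```text
time_s: 16.4
ee_pos: [0.5214, 0.0463, 0.0515]
eef_rot: [3.14, 0.0, 1.656]
force: [0.3, -0.9, -2.5]
grip_width: 0.0431
grip_force: 20.0
```

Request:
carry_out(motion=[[[0,-0.002,0.004],0],[[0,-0.002,0.008],0],[[0,-0.002,0.008],0]])

```text
time_s: 16.7
ee_pos: [0.521, 0.0464, 0.0499]
eef_rot: [3.14, 0.0, 1.657]
force: [-1.1, 0.6, 6.9]
grip_width: 0.0431
grip_force: 20.0
```

Request:
carry_out(motion=[[[0,0,0],0],[[0,0,0],0],[[0,0,0],0],[[0,0,0],0],[[0,0,0],0],[[0,0,0],0]], hand=-1)

```text
time_s: 17.3
ee_pos: [0.5204, 0.0463, 0.0488]
eef_rot: [-3.142, 0.0, 1.657]
force: [0.1, -0.1, 0.1]
grip_width: 0.0874
grip_force: 0.0
```

Request:
carry_out(motion=[[[0,0,-0.1],0],[[0,0,-0.3],0],[[0,0,-0.5],0],[[0,0,-0.75],0],[[-0.2,-0.2,-0.75],0],[[-0.4,-0.4,-0.75],0],[[-0.6,-0.57,-0.75],0],[[-0.8,-0.57,-0.75],0],[[-1,-0.57,-0.75],0.0137],[[-1,-0.57,-0.75],0.0137],[[-1,-0.57,-0.75],0.0137],[[-1,-0.57,-0.75],0.0137]])

```text
time_s: 18.5
ee_pos: [0.424, -0.1618, 0.1988]
eef_rot: [-3.141, -0.0, 1.572]
force: [-0.4, 0.3, 1.1]
grip_width: 0.0943
grip_force: 0.0
```

Request:
carry_out(motion=[[[-0.15,0,0],0],[[-0.15,0,0],0],[[-0.15,0,0],0]])

```text
time_s: 18.8
ee_pos: [0.4241, -0.1918, 0.1987]
eef_rot: [-3.141, -0.0, 1.571]
force: [-0.1, 0.4, -0.6]
grip_width: 0.0942
grip_force: 0.0
```

```bash
python3 -c "
from cyl import *
cyl('w9',(.428,-.203),.04)
p,d=camera('side');I=info('side')
for n in ['spice_jar','shaker']:
  for r in finder.cut_out('side',n)[:1]: print(n,r['conf'],np.percentile(pts(d,I,r['mask']),[2,50,98],axis=0).round(3).tolist())
"
```

```text
[ 0.4241 -0.1918  0.1987] [-3.1414e+00 -3.0000e-04  1.5714e+00] 0.09417454039434474
0.02 79 [[0.4046, -0.1909], [0.4478, -0.1772]] [ 0.4262 -0.184 ]
0.03 85 [[0.4048, -0.1917], [0.4495, -0.1774]] [ 0.4271 -0.1845]
0.04 100 [[0.4044, -0.1918], [0.4489, -0.1771]] [ 0.4267 -0.1844]
0.05 98 [[0.4051, -0.1918], [0.4494, -0.1773]] [ 0.4272 -0.1846]
0.06 95 [[0.4071, -0.1872], [0.4449, -0.1774]] [ 0.426  -0.1823]
0.07 29 [[0.406, -0.1901], [0.4515, -0.1761]] [ 0.4288 -0.1831]
0.08 160 [[0.402, -0.1933], [0.4508, -0.1759]] [ 0.4264 -0.1846]
0.09 3113 [[0.4033, -0.2272], [0.4516, -0.1781]] [ 0.4275 -0.2026]
spice_jar 0.86 [[0.499, 0.024, 0.014], [0.513, 0.032, 0.073], [0.536, 0.06, 0.106]]
shaker 0.9 [[0.506, -0.041, 0.037], [0.52, -0.032, 0.071], [0.555, -0.009, 0.104]]
```

Request:
carry_out(motion=[[[-0.056,0.016,0],0],[[-0.056,0.016,0.2],0],[[-0.056,0.016,0.4],0],[[-0.056,0.016,0.6],0],[[-0.056,0.016,0.75],0],[[-0.056,0.016,0.878],0],[[-0.056,0.016,0.878],0],[[-0.056,0.016,0.878],0]])

```text
time_s: 19.8
ee_pos: [0.4275, -0.2043, 0.0238]
eef_rot: [-3.141, -0.0, 1.57]
force: [0.5, 0.6, -0.0]
grip_width: 0.0942
grip_force: 0.0
```

Request:
carry_out(motion=[[[0,0,0],0],[[0,0,0],0],[[0,0,0],0],[[0,0,0],0],[[0,0,0],0],[[0,0,0],0],[[0,0,0],0],[[0,0,0],0]], hand=1, force=20)

```text
time_s: 20.6
ee_pos: [0.4273, -0.204, 0.0234]
eef_rot: [3.141, 0.0, 1.57]
force: [-0.2, 0.8, 3.3]
grip_width: 0.0545
grip_force: 20.0
```

Request:
carry_out(motion=[[[0,0,-0.1],0],[[0,0,-0.3],0],[[0,0,-0.5],0],[[0,0,-0.75],0],[[0.2,0.1,-0.75],0],[[0.4,0.25,-0.75],0],[[0.6,0.4,-0.75],0],[[0.75,0.45,-0.75],0],[[0.75,0.45,-0.75],0],[[0.75,0.45,-0.75],0],[[0.75,0.45,-0.75],0]])

```text
time_s: 21.7
ee_pos: [0.5168, -0.0547, 0.1731]
eef_rot: [-3.141, 0.0, 1.57]
force: [0.6, -0.2, -1.0]
grip_width: 0.0546
grip_force: 20.0
```

```bash
python3 -c "
from cyl import *
P,p=cyl('w10',(.52,.047),.033)
t=ctrl.get_obs();I=info('wrist');p,d=camera('wrist');Q=pts(d,I)-t['ee_pos'];Q=Q[(abs(Q[:,0])<.045)&(abs(Q[:,1])<.04)&(Q[:,2]<.09)&(Q[:,2]>-.03)]
for z in np.arange(-.02,.08,.01):
  q=Q[abs(Q[:,2]-z)<.005]
  if len(q)>5: print(round(z,3),len(q),np.percentile(q,[2,98],axis=0)[:,:2].round(4).tolist())
cv2.imwrite('pics/s10.png',camera('side')[0][80:300,180:400])
"
```

```text
[ 0.5168 -0.0547  0.1731] [-3.1412e+00  1.0000e-04  1.5697e+00] 0.054631850763128424
0.07 7 [[0.5097, 0.0241], [0.5208, 0.0263]] [0.5152 0.0252]
0.1 2358 [[0.5001, 0.0266], [0.5388, 0.066]] [0.5195 0.0463]
-0.02 171 [[-0.0214, 0.014], [0.0213, 0.0267]]
-0.01 402 [[-0.0221, 0.0127], [0.0225, 0.0267]]
0.0 534 [[-0.0319, 0.0033], [0.0292, 0.0267]]
0.01 947 [[-0.0388, 0.003], [0.0358, 0.0267]]
0.02 1151 [[-0.0396, 0.004], [0.0363, 0.0267]]
0.03 1312 [[-0.0397, 0.006], [0.0364, 0.0267]]
0.04 1505 [[-0.0399, 0.0067], [0.0366, 0.0268]]
0.05 1526 [[-0.0401, 0.0064], [0.0369, 0.0282]]
0.06 7765 [[-0.037, -0.0089], [0.0338, 0.0279]]
0.07 7685 [[-0.0379, -0.008], [0.0348, 0.0262]]
```

View pics/w10.png

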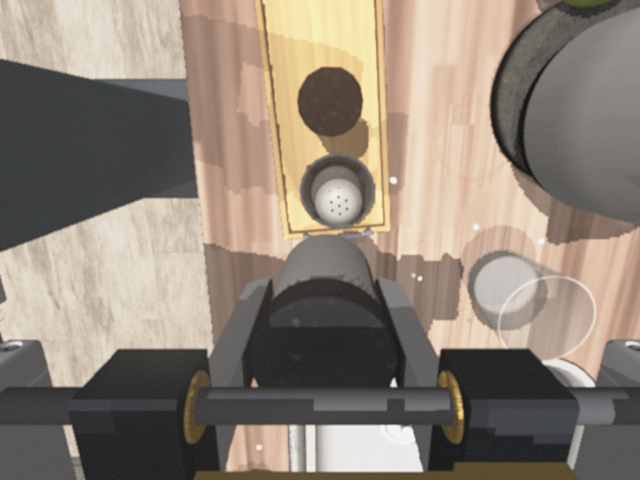

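Jar (330,100) and shaker home in the cup (338,195) both stand upright, and the tin hangs level. I'll carry the tin over.

Request:
carry_out(motion=[[[0.2,-0.012,0],0],[[0.4,-0.012,0],0],[[0.6,-0.012,0],-0.0137],[[0.827,-0.012,0],-0.0137],[[0.827,-0.012,0],-0.0137],[[0.827,-0.012,0],-0.0137],[[0.827,-0.012,0.2],-0.0137],[[0.827,-0.012,0.4],-0.0137],[[0.827,-0.012,0.6],-0.0137],[[0.827,-0.012,0.67],-0.0137],[[0.827,-0.012,0.69],-0.0137],[[0.827,-0.012,0.7],-0.0137]])

```text
time_s: 23.05
ee_pos: [0.5157, 0.111, 0.0344]
eef_rot: [3.14, -0.0, 1.656]
force: [0.2, -0.0, -0.8]
grip_width: 0.0547
grip_force: 20.0
```

Request:
carry_out(motion=[[[0,-0.005,0.008],0],[[0,-0.005,0.012],0],[[0,-0.005,0.016],0],[[0,-0.005,0.016],0]])

```text
time_s: 23.45
ee_pos: [0.5145, 0.1116, 0.0312]
eef_rot: [3.14, -0.0, 1.657]
force: [-1.0, 0.0, 6.1]
grip_width: 0.0552
grip_force: 20.0
```

Request:
carry_out(motion=[[[0,0,0],0],[[0,0,0],0],[[0,0,0],0],[[0,0,0],0],[[0,0,0],0],[[0,0,0],0]], hand=-1)

```text
time_s: 24.05
ee_pos: [0.5139, 0.1114, 0.03]
eef_rot: [-3.141, 0.0, 1.657]
force: [0.5, -0.1, 1.2]
grip_width: 0.0939
grip_force: 0.0
```

Request:
carry_out(motion=[[[0,0,-0.1],0],[[0,0,-0.3],0],[[0,0,-0.5],0],[[0,0,-0.7],0],[[-0.2,0,-0.75],0],[[-0.4,0,-0.75],0],[[-0.6,0,-0.75],0],[[-0.8,0,-0.75],0],[[-1,0,-0.75],0.0137],[[-1,0,-0.75],0.0137],[[-1,0,-0.75],0.0137],[[-1,0,-0.75],0.0137]])

```text
time_s: 25.25
ee_pos: [0.5309, -0.087, 0.18]
eef_rot: [-3.141, -0.0, 1.572]
force: [-0.7, -0.2, -0.0]
grip_width: 0.0939
grip_force: 0.0
```

```bash
cat > mb.py <<'E'
from look import *
t=ctrl.get_obs();print(t['ee_pos'].round(4),t['eef_rot'].round(4))
I=info('wrist');p,d=camera('wrist');cv2.imwrite('pics/w11.png',p);P=pts(d,I)
Q=P[(abs(P[:,0]-.535)<.045)&(abs(P[:,1]+.118)<.045)&(P[:,2]>.010)&(P[:,2]<.022)]
r=cv2.minAreaRect(Q[:,:2].astype(np.float32)*1000);print('box',len(Q),r,np.median(Q[:,2]))
for n,c,h in(('tin',(.514,.112),.096),('jar',(.52,.047),.104)):
    T=P[(np.hypot(P[:,0]-c[0],P[:,1]-c[1])<.034)&(abs(P[:,2]-h)<.006)]
    if len(T)>20: q=np.percentile(T,[2,98],axis=0);print(n,len(T),q.mean(0).round(4),(q[1]-q[0]).round(4))
E
python3 mb.py
```

```text
[ 0.5309 -0.087   0.18  ] [-3.1414e+00 -2.0000e-04  1.5719e+00]
box 1846 ((535.2103881835938, -118.25198364257812), (36.03483963012695, 53.830909729003906), 12.632329940795898) 0.016533085891008797
jar 3967 [0.5197 0.0461 0.1038] [0.0384 0.0387 0.0052]
```

The matchbox is at (0.5352, -0.1183), its fitted size 36 x 54 mm matches the text, and its yaw is 0.22. I'll grasp it.

Request:
carry_out(motion=[[[-0.1565,0.021,0],-0.0349],[[-0.1565,0.021,0.1],-0.0349],[[-0.1565,0.021,0.3],-0.0349],[[-0.1565,0.021,0.5],-0.0349],[[-0.1565,0.021,0.7],-0.0349],[[-0.1565,0.021,0.82],-0.0349],[[-0.1565,0.021,0.86],-0.0349],[[-0.1565,0.021,0.88],-0.0349],[[-0.1565,0.021,0.88],-0.0349],[[-0.1565,0.021,0.88],-0.0349]])

```text
time_s: 26.3
ee_pos: [0.536, -0.1192, 0.0054]
eef_rot: [3.14, 0.001, 1.79]
force: [0.4, 0.9, -0.1]
grip_width: 0.0938
grip_force: 0.0
```

Request:
carry_out(motion=[[[0,0,0],0],[[0,0,0],0],[[0,0,0],0],[[0,0,0],0],[[0,0,0],0],[[0,0,0],0],[[0,0,0],0],[[0,0,0],0],[[0,0,0],0],[[0,0,0],0]], hand=1, force=8)

```text
time_s: 27.3
ee_pos: [0.5352, -0.1192, 0.004]
eef_rot: [-3.142, -0.0, 1.79]
force: [-0.0, 0.2, 0.0]
grip_width: 0.0372
grip_force: 8.0
```

Request:
carry_out(motion=[[[0,0,-0.1],0],[[0,0,-0.3],0],[[0,0,-0.5],0],[[0,0,-0.7],0],[[0.1,0.05,-0.9],0.0212],[[0.3,0.08,-0.95],0.0212],[[0.5,0.08,-0.95],0.0212],[[0.7,0.08,-0.95],0.0212],[[0.8,0.08,-0.95],0.0212],[[0.8,0.08,-0.95],0.0212],[[0.8,0.08,-0.95],0.0212]])

```text
time_s: 28.4
ee_pos: [0.5162, 0.0403, 0.1941]
eef_rot: [3.141, 0.0, 1.657]
force: [0.3, 0.6, 0.0]
grip_width: 0.0371
grip_force: 8.0
```

```bash
python3 mb.py
```

```text
[0.5162 0.0403 0.1941] [3.1415e+00 2.0000e-04 1.6573e+00]
box 0 ((0.0, 0.0), (0.0, 0.0), 0.0) nan
tin 4247 [0.5142 0.1125 0.0961] [0.0484 0.0485 0.0033]
jar 1617 [0.5192 0.0544 0.1029] [0.0388 0.0257 0.0065]
  return _methods._mean(a, axis=axis, dtype=dtype,
  ret = ret.dtype.type(ret / rcount)
```

View pics/w11.png

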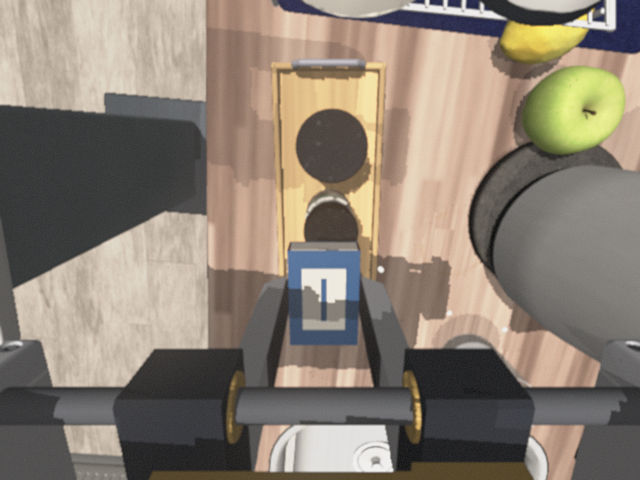

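The box is held squarely (325,295), with the tin's lid ahead (332,145) at (0.514, 0.112, top 0.096). I'll place it.

Request:
carry_out(motion=[[[0.2,0.02,0],0],[[0.353,0.02,0],0],[[0.353,0.02,0.1],0],[[0.353,0.02,0.25],0],[[0.353,0.02,0.38],0],[[0.353,0.02,0.43],0],[[0.353,0.02,0.45],0],[[0.353,0.02,0.455],0],[[0.353,0.02,0.455],0],[[0.353,0.02,0.455],0]])

```text
time_s: 29.45
ee_pos: [0.5145, 0.1111, 0.104]
eef_rot: [3.14, -0.0, 1.656]
force: [0.1, 0.7, -0.1]
grip_width: 0.0374
grip_force: 8.0
```

Request:
carry_out(motion=[[[0,0,0.008],0],[[0,0,0.014],0],[[0,0,0.018],0],[[0,0,0.018],0],[[0,0,0.018],0]])

```text
time_s: 29.95
ee_pos: [0.5142, 0.1112, 0.0999]
eef_rot: [3.141, -0.0, 1.657]
force: [-1.7, -0.4, 5.4]
grip_width: 0.0374
grip_force: 8.0
```

Request:
carry_out(motion=[[[0,0,-0.002],0],[[0,0,-0.002],0],[[0,0,-0.002],0],[[0,0,-0.002],0],[[0,0,-0.002],0],[[0,0,-0.002],0]], hand=-1)

```text
time_s: 30.55
ee_pos: [0.514, 0.1111, 0.0998]
eef_rot: [-3.142, -0.0, 1.657]
force: [-0.2, 0.4, -0.5]
grip_width: 0.0817
grip_force: 0.0
```

Request:
carry_out(motion=[[[0,0,-0.05],0],[[0,0,-0.2],0],[[0,0,-0.4],0],[[0,0,-0.6],0],[[-0.3,-0.1,-0.7],0],[[-0.6,-0.2,-0.7],0],[[-0.6,-0.2,-0.7],0],[[-0.6,-0.2,-0.7],0],[[-0.6,-0.2,-0.7],0],[[-0.6,-0.2,-0.7],0]])

```text
time_s: 31.55
ee_pos: [0.4846, -0.0111, 0.2401]
eef_rot: [3.141, -0.0, 1.657]
force: [0.2, -0.2, 0.3]
grip_width: 0.0941
grip_force: 0.0
```

```bash
python3 -c "
from look import *
t=ctrl.get_obs();print(t['time_s'],t['ee_pos'].round(4),t['force'].round(2))
I=info('wrist');p,d=camera('wrist');cv2.imwrite('pics/w12.png',p);P=pts(d,I)
Q=P[(np.hypot(P[:,0]-.514,P[:,1]-.112)<.04)&(P[:,2]>.105)&(P[:,2]<.12)];print(cv2.minAreaRect(Q[:,:2].astype(np.float32)*1000),np.median(Q[:,2]))
for n,c,h in(('jar',(.52,.047),.104),('shaker',(.527,-.021),.1)):
    T=P[(np.hypot(P[:,0]-c[0],P[:,1]-c[1])<.03)&(abs(P[:,2]-h)<.008)]
    q=np.percentile(T,[2,98],axis=0);print(n,len(T),q.mean(0).round(4),(q[1]-q[0]).round(4))
p,d=camera('side');cv2.imwrite('pics/s12.png',cv2.resize(p[100:430,180:480],(540,594)));I=info('side')
for n in['garlic','timer']:
  for r in finder.cut_out('side',n)[:1]: print(n,r['conf'],np.percentile(pts(d,I,r['mask']),[3,50,97],axis=0).round(3).tolist())
"
```

```text
31.55 [ 0.4846 -0.0111  0.2401] [ 0.18 -0.19  0.27]
((512.377685546875, 111.57325744628906), (36.3389892578125, 52.726810455322266), 4.8430938720703125) 0.11257430197928203
jar 2003 [0.5189 0.0468 0.1031] [0.0387 0.0383 0.0064]
shaker 983 [ 0.5253 -0.0203  0.0989] [0.0299 0.0293 0.0121]
garlic 0.66 [[0.401, -0.427, 0.015], [0.419, -0.409, 0.036], [0.448, -0.382, 0.05]]
timer 0.58 [[0.401, -0.549, 0.003], [0.422, -0.526, 0.037], [0.456, -0.493, 0.052]]
```

View pics/w12.png

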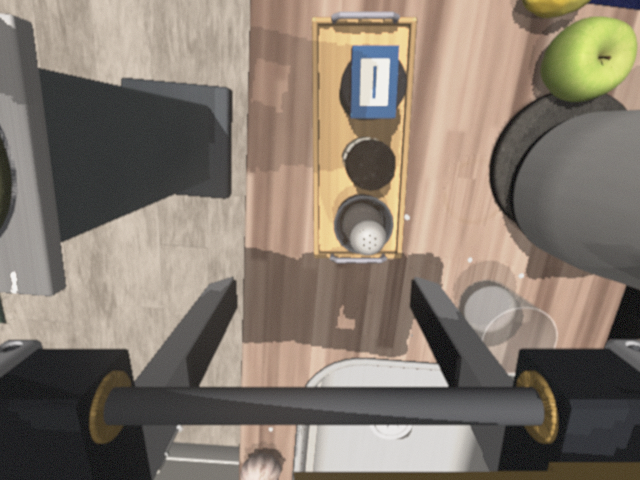

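View pics/s12.png

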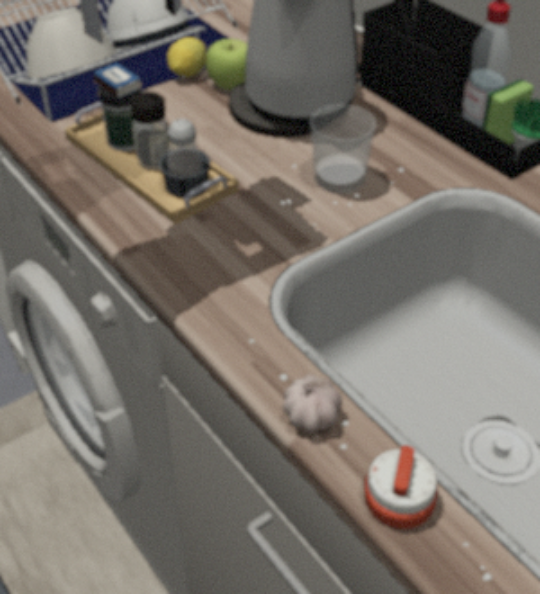

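Both views show the row in order: shaker home in the cup (368,238), jar (370,163), and the tin with the matchbox centred on it (373,82). The garlic and timer haven't moved.

```bash
python3 -c "
from station import ctrl
print(ctrl.hand_in())"
```

```text
the job is handed in; nothing more can be done
None
```

The tray is made up as asked and handed in at about 32 s: the shaker sits home in the cup, the jar and tin stand in a row to its left, the matchbox lies on the tin's lid, and the garlic and timer were left where they were.

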